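# Vent a solvent waste can and hold its sprung lid open

### The job

The solvent waste can on the bench may be under pressure: first loosen its black vent cap by about a quarter turn or more anticlockwise (seen from above), and only then lift the spring-shut round lid by its tab. Finish while holding the lid steady with the gripper, open at 60 degrees from shut, so that waste can be poured in: do not let go, it would snap shut. Leave the jar, the beaker and the clamp boss around the can undisturbed.

Things in the scene. Friction and masses are not known exactly. Their poses are not given: they have to be found in the camera images.
- can: Flat grey metal solvent waste can, 180 (x) by 260 (y) by 130 mm high, fixed to the bench; origin under its centre, z up. On its flat top (z = 130 mm) stand, side by side along its y, the mouth with the lid (centre at x 0, y +60 mm; round collar 92 mm across, 18 mm high) and the vent neck (x 0, y -80 mm). x points away from the robot within 35 degrees.
- vent_grip (a point): Centre of the black ribbed vent cap: upright cylinder 40 mm across (42 over the ribs), 28 mm high, its underside 10 mm and its top 38 mm above the can's top; the point is half-way up, on its axis. A 2 mm high grey bar across its top shows its turn (along the can's x when tight). Nothing else stands within 80 mm of its axis on the can's top.
- vent_cap (a joint): Turn of the vent cap, rad: 0 = screwed tight (as at the start), growing anticlockwise seen from above, to 6.28 at most. It is captive: it turns in place without rising and stays where it is left; friction about 0.08 N m.
- lid_hinge (a point): Middle of the lid's hinge axis, on the side of the mouth away from the robot, 20 mm above the can's top; axes as the can's: the hinge axis is its y axis, and the shut lid extends from it to -x.
- lid_tab (a point): Grip point on the dark steel tab standing on the lid near its free edge: 14 mm thick along the hinge axis (y), 28 mm wide (x), half-round on top (radius 14 mm). The point is mid-thickness, at the half-round's centre, 26 mm above the lid's face. Lid shut: 100 mm to -x of and 30 mm above the hinge axis; it turns with the lid. Pinched across y, the tab can turn between the fingers.
- lid (a joint): Lid angle, rad: 0 = shut (as at the start), growing as its free edge (towards the robot) swings up and away, 1.5 at most; 60 degrees is 1.047. Steel disc 102 mm across, 6 mm thick, about 0.25 kg, centre 60 mm from the hinge axis; weight and a spring (0.12 to 0.18 N m) shut it from any angle: about 2 to 3 N at the tab.
- jar: Amber glass jar, 60 mm across, 110 mm high, loose on the bench about 220 mm to the can's +y side; origin under its centre. Bystander.
- beaker: Glass beaker, 68 mm across, 90 mm high, loose on the bench about 220 mm to the can's -y side; origin under its centre. Bystander.
- boss: Steel clamp boss, about 85 by 60 by 24 mm, lying loose on the bench about 190 mm to the can's +x side; origin under its middle. Bystander.

How it is judged:
By the outcome, as a careful person would: the job done as asked, in the order asked, and still so for the second after the job is handed in, while the arm keeps its last pose, push and grip.
It also fails if it takes over 54 s, if anything falls off the work surface, if the arm or the gripper's body presses on something with over 40 N, if the wrist force passes 120 N, or if a joint passes its speed limit or range.

### The arm

A 7-joint arm with a two-finger parallel gripper is mounted at the origin on the work surface. World frame = base frame: x ahead of the robot, y to its left, z up, the work surface at z = 0. Lengths are in m, angles in rad, forces in N, time in s.
With the tool pointing down it reaches from about 0.425 to 1.025 m from the base axis. Payload 9.4 kg.
Tool frame: the origin (TCP) lies between the finger pads; the fingertips stand ahead of it and the grasp point (between the pads) lies 2 mm behind it (robot.nose_length is the x of the fingertips in the tool frame, in m); x points along the fingers, y is the direction in which the jaws open and shut, and the axes are right-handed (so a half turn about x gives the same grasp; the last joint's range is limited). The gripper opens to 93 mm and grips with 3 to 60 N. Pads are 15 mm wide; open, the fingers measure 128 mm over their backs; the gripper's body (75 mm by 188 mm) begins 65 mm behind the grasp point.
Start: joints at [-1.409, 0.599, -0.003, 1.599, 0.002, 0.943, -0.08], TCP at [0.171, 0.704, 0.202] pointing down, gripper open.
Joint ranges: [-2.57, 2.57], [-0.35, 1.97], [-1.29, 1.29], [0.11, 2.56], [-1.05, 4.19], [0.11, 1.86], [-2.63, 2.63]. Speed limits (rad/s): [2.22, 2.22, 3.01, 3.01, 3.14, 3.14, 3.14].

### API

Orientations are given as a rotation vector (axis times angle).
In Python, from station import robot gives the robot as it stands.
- The arm moves only by the tool apply_moves, never from a script. Its argument "increments" is a list of rows, each a list of 2 entries, a list of its own where there are three numbers: the shift along the tool's x, y, z in units of 30 mm (1.0 is 30 mm), then the turn about the tool's x in degrees. A call has exactly 8 rows; each row shifts and turns the commanded pose from where the row before left it, along the tool's axes as they then stand; what a row does not reach is not made up. A row lasts 1/10 s, in which the tool goes at most 50 mm and 8.59 degrees, less where a joint would pass 70% of its speed; a pose out of reach is approached as far as the arm can. A call is refused whole if a number of a shift passes 1 or a number of a turn 8.59, either way. A call with a gripper value outside its range is refused whole. "jaw" is the finger opening in mm, from 0 to 93, set as the call begins (left out, the last holds). The fingers move at their own pace and stop on an object; the grip force is fixed at half the most. Time passes only in rows, so rows that do not move let the fingers close, or fill a call up. It gives the time, the measured TCP pose, the force and the opening at its end, in the units of the state.
- robot.read_state(): the state, without advancing time (a new reading comes with each control period).
- robot.camera(name): name is "scene" or "side" or "wrist"; returns a dict with "color" (400x640x3 uint8, red, green, blue), "intrinsics" (3x3 intrinsics, pixels), "world_to_cam" (4x4, takes a point from world to camera coordinates). Camera axes: x right, y up, looking along -z (the intrinsics and any distortion apply to the point x, -y, -z); pixel columns grow to the right and rows downward; lengths in m; the calibration is good to about 2 mm. A picture is of the moment at which its call begins. There is no depth.
- robot.job_done(): hands the job in, once; it reports no verdict.
The state is a dict: "t": time; "qpos": joint angles; "joint_vel": joint speeds; "joint_efforts": joint torques, N m; "tcp_pos": TCP position; "ee_rot": TCP orientation; "contact_force": force on the tool from outside, world axes, zero at the start; "moment": the same for the moment, N m; "finger_gap": finger opening in m.
Only numpy, scipy, OpenCV 4.12 (cv2) and the standard library are available. Lean on these libraries where they do the work, as an engineer would, in place of code of your own. Each camera call takes 0.05 s, during which the arm holds its last target.

## Working session

There is one attempt and no reset: what is moved stays moved. The work goes in short steps, Python scripts to look and compute and a tool call to move; the robot and the scene stay as the last step left them, time stands still between calls to the robot, and variables do not carry over. Pictures are saved under pics/ and viewed, and the job is handed in when it is done.

Besides the shell and the picture viewer there is one more tool, called after "Request:" by a JSON object that holds its "fn" and its "kwargs". apply_moves: Moves the arm, as the interface text tells. Its arguments: {"type":"object","properties":{"increments":{"type":"array"},"jaw":{"type":"number"}},"required":["increments"]}

```bash
mkdir -p pics; ls
python3 - <<'E'
from station import robot
import cv2
s=robot.read_state()
for k,v in s.items(): print(k,v)
print(robot.nose_length)
for n in ["scene","side","wrist"]:
    c=robot.camera(n); cv2.imwrite(f"pics/{n}0.png",c["color"][:,:,::-1])
    print(n,c["intrinsics"],c["world_to_cam"],[k for k in c])
E
```

```text
pics
t 0.0
qpos [-1.40870152  0.60010361 -0.00255146  1.60012737  0.0017959   0.94291193
 -0.07978931]
joint_vel [ 2.33435684e-04  3.42238602e-04 -6.41136777e-05  8.31236217e-04
 -7.37246249e-04 -1.92094201e-03 -3.45033213e-04]
joint_efforts [ 1.26679643e-04 -7.65071082e+01  1.49695069e+00 -2.52355957e+01
 -5.24830492e-02  1.68017624e-02  1.64162575e-04]
tcp_pos [0.17137699 0.70391999 0.20137631]
ee_rot [ 0.18619454  1.56270938 -0.18862963]
contact_force [ 0.19270416 -0.53678476 -0.48019271]
moment [-0.01924639 -0.02874216  0.00985842]
finger_gap 0.09313184640330313
0.017
scene [[433.58412342   0.         307.47306249]
 [  0.         433.58412342 200.88142475]
 [  0.           0.           1.        ]] [[ 0.03799155  0.99926346 -0.00540114 -0.09033165]
 [-0.87966238  0.03600767  0.47423365  0.5069762 ]
 [ 0.47407884 -0.01326569  0.88038246 -1.50817072]
 [ 0.          0.          0.          1.        ]] ['color', 'intrinsics', 'world_to_cam']
side [[452.6999319    0.         322.94137786]
 [  0.         452.6999319  207.11089206]
 [  0.           0.           1.        ]] [[-0.96880307 -0.2471907  -0.01781481  0.63851477]
 [ 0.12087178 -0.53403304  0.83677878 -0.14542385]
 [-0.21635763  0.80852054  0.54725123 -1.24208205]
 [ 0.          0.          0.          1.        ]] ['color', 'intrinsics', 'world_to_cam']
wrist [[308.00848158   0.         319.15193127]
 [  0.         308.00848158 205.27649518]
 [  0.           0.           1.        ]] [[ 0.23596625  0.97175858 -0.00228044 -0.72401447]
 [-0.93272367  0.22582793 -0.28111974  0.03305145]
 [-0.27266553  0.06846179  0.95966999 -0.39215585]
 [ 0.          0.          0.          1.        ]] ['color', 'intrinsics', 'world_to_cam']
```

View pics/scene0.png

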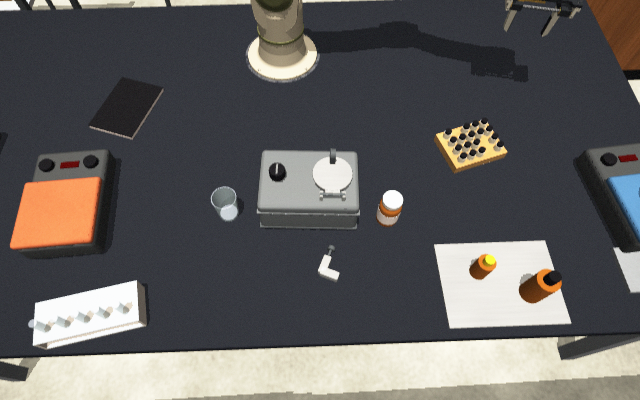

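View pics/side0.png

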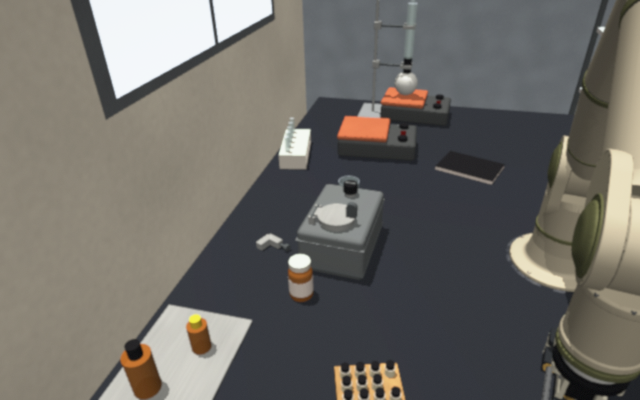

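View pics/wrist0.png

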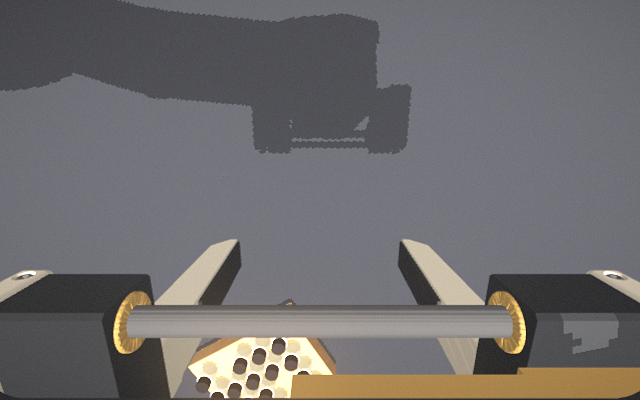

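Run:
```python
import cv2
a=cv2.imread("pics/scene0.png")[135:240,200:360]; cv2.imwrite("pics/sc.png",cv2.resize(a,None,fx=5,fy=5,interpolation=cv2.INTER_CUBIC))
a=cv2.imread("pics/side0.png")[170:280,280:400]; cv2.imwrite("pics/si.png",cv2.resize(a,None,fx=5,fy=5,interpolation=cv2.INTER_CUBIC))
```

```text
(no output)
```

View pics/sc.png

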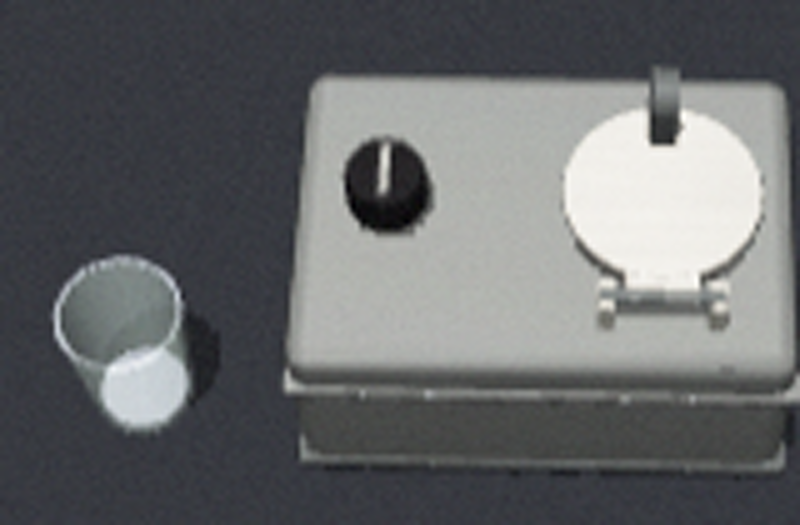

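View pics/si.png

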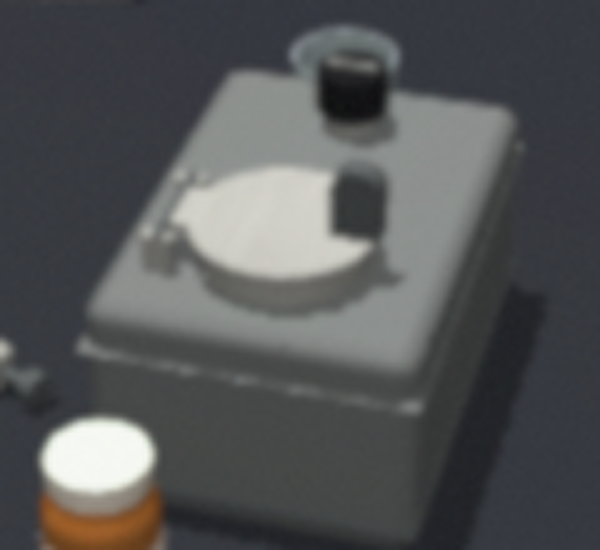

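```bash
cat > h.py <<'E'
import numpy as np, cv2
from scipy.optimize import least_squares
def proj(c,P):
    W=c["world_to_cam"];K=c["intrinsics"]
    p=(W[:3,:3]@np.atleast_2d(P).T).T+W[:3,3]
    q=np.c_[p[:,0],-p[:,1],-p[:,2]]@K.T
    return q[:,:2]/q[:,2:]
def can2w(x,L):
    c,s=np.cos(x[2]),np.sin(x[2]); L=np.atleast_2d(L)
    return np.c_[x[0]+c*L[:,0]-s*L[:,1],x[1]+s*L[:,0]+c*L[:,1],L[:,2]]
E
python3 - <<'E'
from station import robot
from h import *
cs,ci=robot.camera("scene"),robot.camera("side")
L=np.array([[0,-.08,.170],[.06,.06,.150],[0,.06,.154]])
us=(np.array([[384,167],[662,303],[663.5,193]])+.5)/5-.5+[200,135]
ui=(np.array([[354,61],[174,209],[287,222]])+.5)/5-.5+[280,170]
f=lambda x:np.r_[(proj(cs,can2w(x,L))-us).ravel(),(proj(ci,can2w(x,L))-ui).ravel()]
r=least_squares(f,[.6,.0,0]);print(r.x,r.fun.round(2))
for m in (0,1):
    rr=least_squares(lambda x:f(x)[m*6:m*6+6],[.6,0,0]);print(rr.x)
print(can2w(r.x,[[0,-.08,.154],[.06,.06,.15],[-.04,.06,.18],[0,.06,.15]]))
# overlay
for c,n in((cs,"scene"),(ci,"side")):
    im=cv2.resize(c["color"][:,:,::-1],None,fx=4,fy=4,interpolation=cv2.INTER_CUBIC)
    th=np.linspace(0,6.28,60)
    cir=lambda cx,cy,z,R:np.c_[cx+R*np.cos(th),cy+R*np.sin(th),z+0*th]
    for P in (cir(0,-.08,.168,.02),cir(0,.06,.154,.051),np.array([[-.09,-.13,.13],[-.09,.13,.13],[.09,.13,.13],[.09,-.13,.13],[-.09,-.13,.13]]),
      np.array([[-.054,.053,.154],[-.054,.053,.18],[-.04,.053,.194],[-.026,.053,.18],[-.026,.053,.154]]),np.array([[-.054,.067,.154],[-.054,.067,.18],[-.04,.067,.194],[-.026,.067,.18],[-.026,.067,.154]])):
        u=proj(c,can2w(r.x,P)); cv2.polylines(im,[np.int32((u+.5)*4)],False,(0,0,255),1)
    o=(250*4,135*4) if n=="scene" else (290*4,170*4)
    cv2.imwrite(f"pics/ov_{n}.png",cv2.resize(im[o[1]:o[1]+400,o[0]:o[0]+480],None,fx=1.5,fy=1.5))
E
```

```text
[ 0.58163471  0.07212432 -0.06853586] [ 0.29  0.72  0.22 -0.31  0.07  0.2   0.56  0.35  0.51 -0.44 -0.35 -0.65]
[ 0.58088808  0.07191237 -0.08125958]
[ 0.58214708  0.07330162 -0.05320181]
[[ 0.57615613 -0.00768787  0.154     ]
 [ 0.64560278  0.12787453  0.15      ]
 [ 0.54583755  0.13472275  0.18      ]
 [ 0.58574364  0.13198346  0.15      ]]
```

View pics/ov_scene.png

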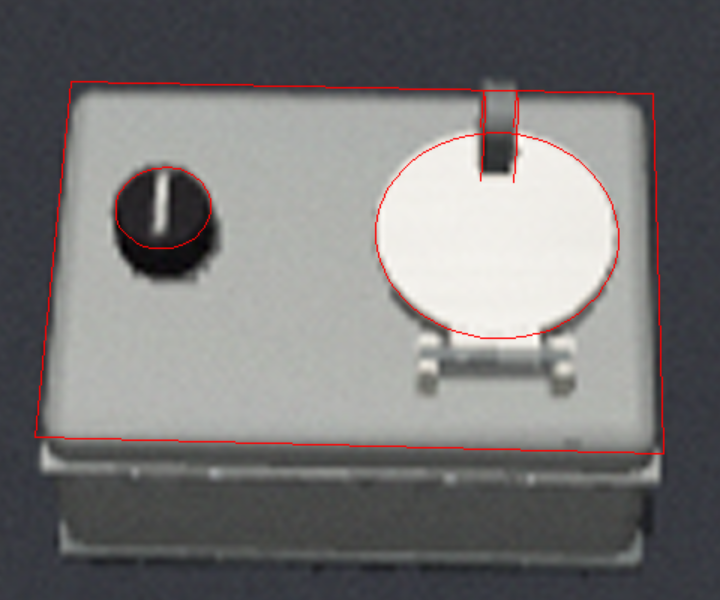

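View pics/ov_side.png

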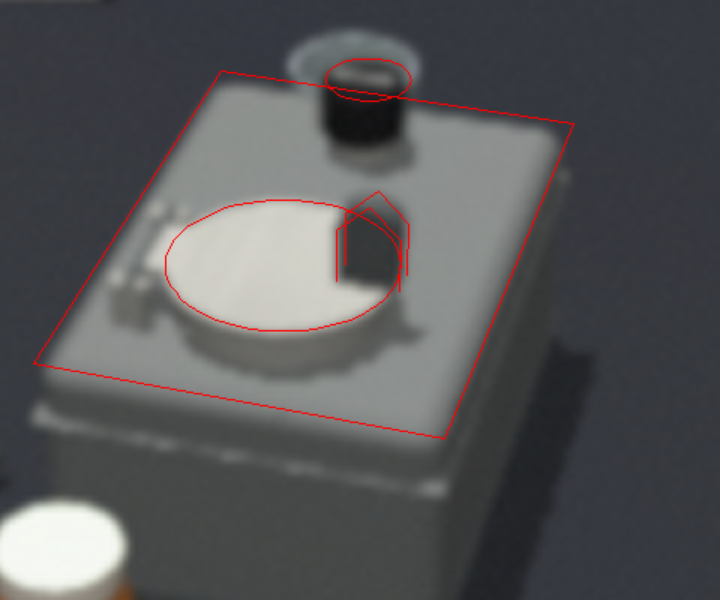

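```bash
cat >> h.py <<'E'
from scipy.spatial.transform import Rotation as R
def st(robot):
    s=robot.read_state(); M=R.from_rotvec(s["ee_rot"]).as_matrix()
    # jaw yaw (tool y direction in world)
    return s,M,np.degrees(np.arctan2(M[1,1],M[0,1]))
def need(robot,target,yaw=None):
    s,M,a=st(robot)
    d=M.T@(np.array(target)-s["tcp_pos"])/0.03
    print("t",round(s["t"],2),"tcp",s["tcp_pos"].round(4),"jaw yaw",round(a,2),"gap",round(s["finger_gap"],4),"F",s["contact_force"].round(1),"q",s["qpos"].round(2))
    print("shift units tool",d.round(3), "turn x",None if yaw is None else -((yaw-a+90)%180-90))
E
python3 - <<'E'
from station import robot
from h import *
s,M,a=st(robot);print(M.round(3))
need(robot,[.5762,-.0077,.26],None)
E
```

```text
[[-0.     0.237  0.972]
 [-0.001  0.972 -0.237]
 [-1.    -0.001  0.   ]]
t 0.25 tcp [0.1715 0.7042 0.2018] jaw yaw 76.32 gap 0.0929 F [ 0.9  0.3 -0.1] q [-1.41  0.6  -0.    1.6   0.    0.94 -0.08]
shift units tool [ -1.923 -19.868  18.721] turn x None
```

Request:
{"fn": "apply_moves", "kwargs": {"increments": [[[-0.25,-0.8,0.75],0],[[-0.25,-0.83,0.78],0],[[-0.25,-0.83,0.78],0],[[-0.25,-0.83,0.78],0],[[-0.25,-0.83,0.78],0],[[-0.25,-0.83,0.78],0],[[-0.25,-0.83,0.78],0],[[-0.25,-0.83,0.78],0]], "jaw": 75}}

```text
t: 1.05
tcp_pos: [0.3062, 0.4664, 0.2626]
ee_rot: [0.188, 1.563, -0.187]
contact_force: [2.2, 1.3, -0.1]
finger_gap: 0.0754
```

Request:
{"fn": "apply_moves", "kwargs": {"increments": [[[0,-0.83,0.78],0],[[0,-0.83,0.78],0],[[0,-0.83,0.78],0],[[0,-0.83,0.78],0],[[0,-0.83,0.78],0],[[0,-0.83,0.78],0],[[0,-0.83,0.78],0],[[0,-0.83,0.78],0]]}}

```text
t: 1.85
tcp_pos: [0.4409, 0.2286, 0.2624]
ee_rot: [0.188, 1.562, -0.187]
contact_force: [0.3, 0.8, -0.1]
finger_gap: 0.075
```

Run:
```python
from station import robot
from h import *
need(robot,[.5762,-.0077,.26],-30)
```

```text
t 1.85 tcp [0.4409 0.2286 0.2624] jaw yaw 76.32 gap 0.075 F [ 0.3  0.8 -0.1] q [-0.67  0.25  0.1   2.04 -0.03  0.85  0.78]
shift units tool [ 0.08  -6.586  6.244] turn x -73.67680203704515
```

Request:
{"fn": "apply_moves", "kwargs": {"increments": [[[0,-0.82,0.78],0],[[0,-0.82,0.78],0],[[0,-0.82,0.78],0],[[0,-0.82,0.78],0],[[0,-0.82,0.78],0],[[0,-0.82,0.78],0],[[0,-0.82,0.78],0],[[0,-0.82,0.78],0]]}}

```text
t: 2.65
tcp_pos: [0.5762, -0.0069, 0.2623]
ee_rot: [0.187, 1.563, -0.187]
contact_force: [0.9, -0.3, -0.5]
finger_gap: 0.0749
```

Run:
```python
from station import robot
from h import *
need(robot,[.5762,-.0077,.26],-30)
c=robot.camera("wrist");cv2.imwrite("pics/w1.png",c["color"][:,:,::-1])
```

```text
t 2.65 tcp [ 0.5762 -0.0069  0.2623] jaw yaw 76.32 gap 0.0749 F [ 0.9 -0.3 -0.5] q [-0.23  0.36  0.19  1.89 -0.08  0.9   1.34]
shift units tool [ 0.077 -0.027  0.005] turn x -73.67629503859766
```

View pics/w1.png

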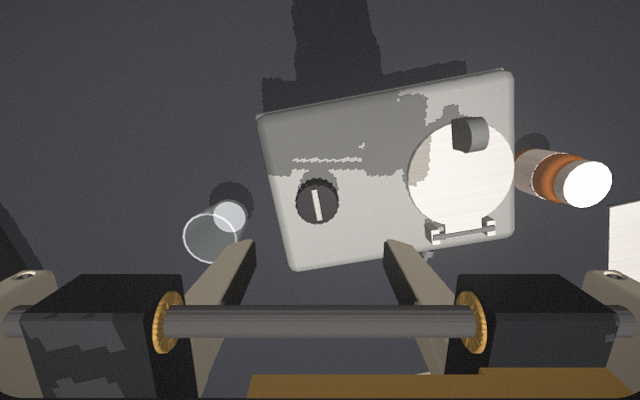

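Run:
```python
import cv2
a=cv2.imread("pics/w1.png")
cv2.imwrite("pics/w1a.png",cv2.resize(a[60:280,250:520],None,fx=2.7,fy=2.7,interpolation=cv2.INTER_CUBIC))
```

```text
(no output)
```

View pics/w1a.png

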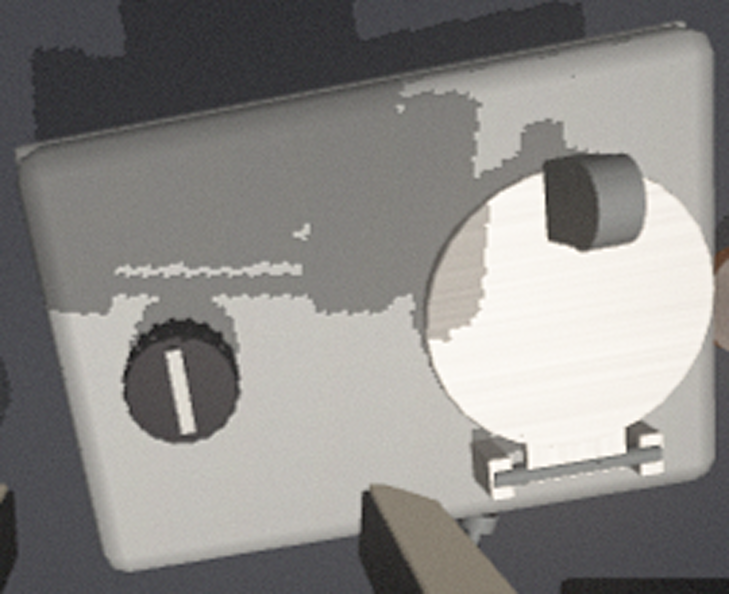

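Run:
```python
from station import robot
from h import *
c=robot.camera("wrist")
L=np.array([[0,-.08,.170],[.06,.06,.150],[0,.06,.154]])
u=(np.array([[181,391.5],[580,466],[570,308]])+.5)/2.7-.5+[250,60]
f=lambda x:(proj(c,can2w(x,L))-u).ravel()
r=least_squares(f,[.6,.0,0]);print(r.x,r.fun.round(2))
def ray(uv,z):
    W=c["world_to_cam"];K=c["intrinsics"];uv=(np.array(uv)+.5)/2.7-.5+[250,60]
    d=np.linalg.inv(K)@np.r_[uv,1];d=W[:3,:3].T@np.array([d[0],-d[1],-d[2]]);o=-W[:3,:3].T@W[:3,3]
    return o+d*(z-o[2])/d[2]
a,b=ray((173,350),.17),ray((189,433),.17);print(a,b,np.degrees(np.arctan2(*(b-a)[1::-1])))
a,b=ray((497,478),.15),ray((663,455),.15);print(a,b,np.degrees(np.arctan2(*(b-a)[1::-1])))
print(can2w(r.x,[[0,-.08,.154],[.06,.06,.15],[-.04,.06,.18],[0,.06,.15]]))
im=cv2.resize(c["color"][:,:,::-1],None,fx=3,fy=3,interpolation=cv2.INTER_CUBIC)
th=np.linspace(0,6.28,60)
cir=lambda cx,cy,z,R:np.c_[cx+R*np.cos(th),cy+R*np.sin(th),z+0*th]
for P in (cir(0,-.08,.168,.02),cir(0,.06,.154,.051),np.array([[-.09,-.13,.13],[-.09,.13,.13],[.09,.13,.13],[.09,-.13,.13],[-.09,-.13,.13]]),
      np.array([[-.054,.053,.154],[-.054,.053,.18],[-.04,.053,.194],[-.026,.053,.18],[-.026,.053,.154]]),np.array([[-.054,.067,.154],[-.054,.067,.18],[-.04,.067,.194],[-.026,.067,.18],[-.026,.067,.154]])):
        v=proj(c,can2w(r.x,P)); cv2.polylines(im,[np.int32((v+.5)*3)],False,(0,0,255),1)
cv2.imwrite("pics/ovw.png",im[180:780,750:1550])
```

```text
[ 0.58437204  0.06473097 -0.05821373] [ 0.6   0.38 -1.44 -1.45  0.73  0.82]
[ 0.56433197 -0.0146534   0.17      ] [ 0.59456345 -0.01654795  0.17      ] -3.5859374753717237
[0.64704192 0.09121932 0.15      ] [0.652737   0.15323248 0.15      ] 84.75286424067109
[[ 0.57971758 -0.01513352  0.154     ]
 [ 0.64776126  0.12113848  0.15      ]
 [ 0.54793065  0.12695657  0.18      ]
 [ 0.5878629   0.12462933  0.15      ]]
```

View pics/ovw.png

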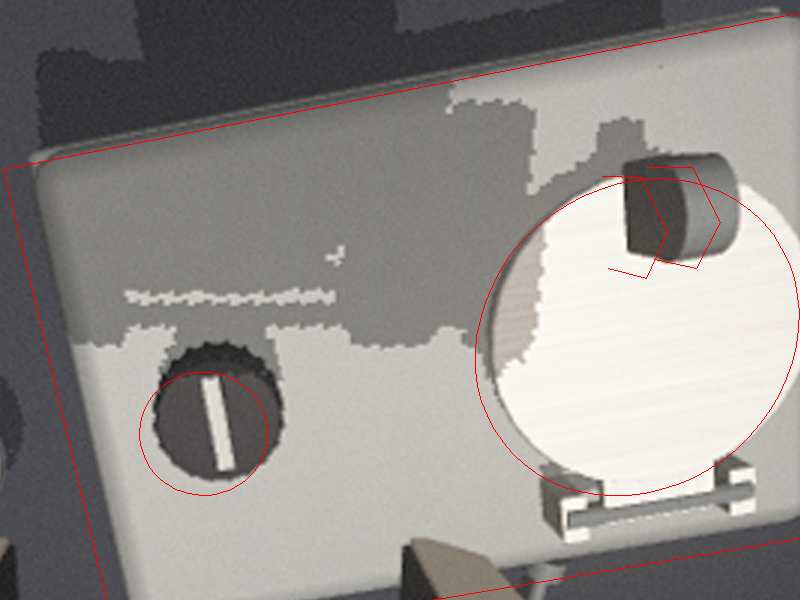

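Run:
```python
from station import robot
import cv2,pickle
s=robot.read_state();print(s["tcp_pos"],s["joint_vel"].round(4))
c=robot.camera("wrist");pickle.dump(c,open("w2.pkl","wb"));a=c["color"][:,:,::-1]
cv2.imwrite("pics/w2a.png",cv2.resize(a[60:280,250:520],None,fx=2.7,fy=2.7,interpolation=cv2.INTER_CUBIC))
```

```text
[ 0.57730738 -0.01043638  0.26225782] [-0.0464 -0.0192 -0.0517  0.039  -0.0114  0.0009 -0.0617]
```

View pics/w2a.png

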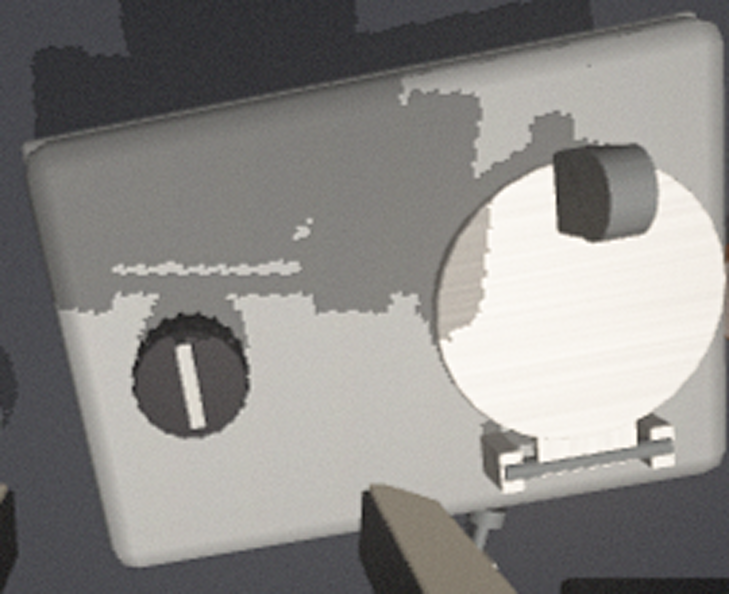

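Run:
```python
from h import *
import pickle
c=pickle.load(open("w2.pkl","rb"))
L=np.array([[0,-.08,.170],[.06,.06,.150],[0,.06,.154]])
u=(np.array([[190,386],[589.5,459.5],[580.5,299.5]])+.5)/2.7-.5+[250,60]
f=lambda x:(proj(c,can2w(x,L))-u).ravel()
r=least_squares(f,[.6,.0,0]);print(r.x,r.fun.round(2))
print(can2w(r.x,[[0,-.08,.154],[.06,.06,.15],[-.04,.06,.18],[0,.06,.15]]))
im=cv2.resize(c["color"][:,:,::-1],None,fx=2.7,fy=2.7,interpolation=cv2.INTER_CUBIC)
th=np.linspace(0,6.28,60)
cir=lambda cx,cy,z,R:np.c_[cx+R*np.cos(th),cy+R*np.sin(th),z+0*th]
for P in (cir(0,-.08,.168,.02),cir(0,.06,.154,.051),np.array([[-.09,-.13,.13],[-.09,.13,.13],[.09,.13,.13],[.09,-.13,.13],[-.09,-.13,.13]]),
      np.array([[-.054,.053,.154],[-.054,.053,.18],[-.04,.053,.194],[-.026,.053,.18],[-.026,.053,.154]]),np.array([[-.054,.067,.154],[-.054,.067,.18],[-.04,.067,.194],[-.026,.067,.18],[-.026,.067,.154]])):
        v=proj(c,can2w(r.x,P)); cv2.polylines(im,[np.int32((v+.5)*2.7)],False,(0,0,255),1)
cv2.imwrite("pics/ovw2.png",im[162:756,675:1404])
```

```text
[ 0.5813154   0.07074805 -0.05386885] [ 0.69  0.27 -1.25 -1.61  0.46  1.07]
[[ 0.57700798 -0.0091359   0.154     ]
 [ 0.64445894  0.12743045  0.15      ]
 [ 0.544604    0.13281473  0.18      ]
 [ 0.58454597  0.13066102  0.15      ]]
```

View pics/ovw2.png

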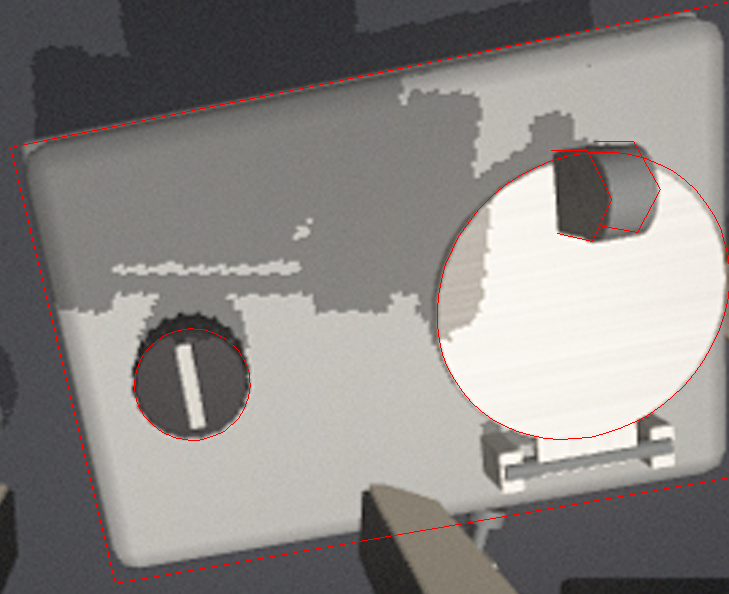

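Request:
{"fn": "apply_moves", "kwargs": {"increments": [[[0,0,0],5],[[0,0,0],8.5],[[0,0,0],8.5],[[0,0,0],8.5],[[0,0,0],8.5],[[0,0,0],8.5],[[0,0,0],8.5],[[0,0,0],8.5]]}}

```text
t: 3.6
tcp_pos: [0.5751, -0.0041, 0.2622]
ee_rot: [1.06, 1.299, -1.059]
contact_force: [0.4, 0.5, 0.2]
finger_gap: 0.075
```

Request:
{"fn": "apply_moves", "kwargs": {"increments": [[[0,0,0],8.5],[[0,0,0],8.5],[[0,0,0],8.5],[[0,0,0],8.5],[[0,0,0],5],[[0,0,0],2.5],[[0,0,0],0],[[0,0,0],0]]}}

```text
t: 4.4
tcp_pos: [0.5754, -0.0046, 0.2622]
ee_rot: [1.578, 0.92, -1.578]
contact_force: [-0.2, 0.6, -0.4]
finger_gap: 0.0748
```

Run:
```python
from station import robot
from h import *
need(robot,[.5768,-.0085,.157],-30)
s,M,a=st(robot);print(M.round(3))
c=robot.camera("wrist");cv2.imwrite("pics/w3.png",c["color"][:,:,::-1])
```

```text
t 4.4 tcp [ 0.5754 -0.0046  0.2622] jaw yaw -29.53 gap 0.0748 F [-0.2  0.6 -0.4] q [-0.57  0.41  0.68  1.91 -0.32  0.93 -0.25]
shift units tool [3.506 0.107 0.091] turn x 0.4749257190280076
[[-0.     0.87  -0.493]
 [ 0.    -0.493 -0.87 ]
 [-1.    -0.001 -0.   ]]
```

View pics/w3.png

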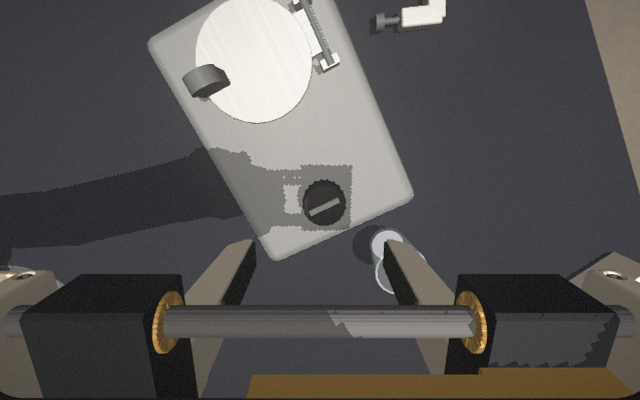

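Request:
{"fn": "apply_moves", "kwargs": {"increments": [[[0.3,0.05,0.05],0],[[0.5,0.06,0.04],0],[[0.6,0,0],0],[[0.6,0,0],0],[[0.6,0,0],0],[[0.5,0,0],0],[[0.3,0,0],0],[[0.1,0,0],0]]}}

```text
t: 5.25
tcp_pos: [0.5765, -0.0099, 0.1556]
ee_rot: [1.578, 0.918, -1.582]
contact_force: [-0.3, 0.1, 1.2]
finger_gap: 0.0751
```

Request:
{"fn": "apply_moves", "kwargs": {"increments": [[[0,0,0],0],[[0,0,0],0],[[0,0,0],0],[[0,0,0],0],[[0,0,0],0],[[0,0,0],0],[[0,0,0],0],[[0,0,0],0]], "jaw": 30}}

```text
t: 6.05
tcp_pos: [0.5772, -0.0096, 0.1573]
ee_rot: [1.58, 0.918, -1.58]
contact_force: [0.6, -0.0, 0.7]
finger_gap: 0.0301
```

Run:
```python
from station import robot
from h import *
need(robot,[.5768,-.0085,.157],-30)
c=robot.camera("wrist");cv2.imwrite("pics/w4.png",c["color"][:,:,::-1])
```

```text
t 6.05 tcp [ 0.5772 -0.0096  0.1573] jaw yaw -29.68 gap 0.0301 F [ 0.6 -0.   0.7] q [-0.47  0.54  0.58  2.01 -0.44  0.72 -0.13]
shift units tool [ 0.009 -0.03  -0.024] turn x 0.3181743098272989
```

View pics/w4.png

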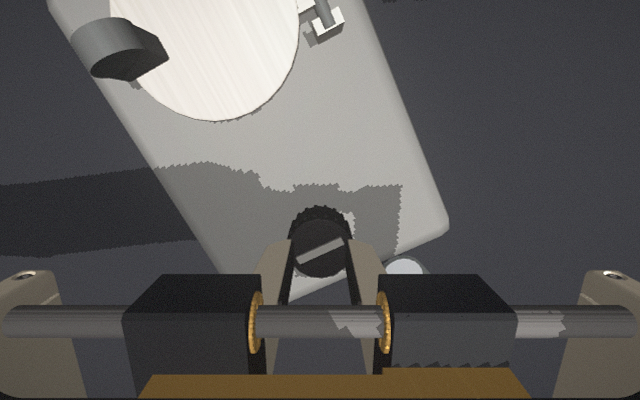

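Run:
```python
from station import robot
from h import *
s,M,a=st(robot)
T=lambda p:s["tcp_pos"]+M@np.array(p)
pts=[T([0,0,0]),T([.017,.015,0]),T([.017,-.015,0]),T([.017,.015,.0075]),T([.017,.015,-.0075])]
x=[.5814,.0715,-.058]
cap=can2w(x,[[0,-.08,.170],[0,-.08,.140]])
for n in ("scene","side","wrist"):
    c=robot.camera(n); im=c["color"][:,:,::-1]
    k=4
    u=proj(c,np.vstack([pts,cap])); print(n,u.round(1).tolist())
    ctr=u[5].astype(int); w,h=(90,65)
    x0,y0=max(0,ctr[0]-w),max(0,ctr[1]-h)
    if n=="wrist":k=3;w,h=130,100;x0,y0=ctr[0]-w,ctr[1]-h
    cr=cv2.resize(im[y0:y0+2*h,x0:x0+2*w],None,fx=k,fy=k,interpolation=cv2.INTER_CUBIC)
    for i,p in enumerate(u): cv2.circle(cr,tuple(np.int32((p+.5-[x0,y0])*k)),3,(0,0,255) if i<5 else (0,255,0),-1)
    cv2.imwrite(f"pics/c5_{n}.png",cr)
```

```text
scene [[276.3, 171.8], [273.8, 179.8], [279.6, 171.0], [271.3, 178.7], [276.4, 181.0], [276.4, 168.9], [277.2, 175.2]]
side [[350.6, 185.7], [346.6, 189.0], [354.5, 192.6], [348.3, 188.0], [344.9, 190.0], [350.8, 182.0], [350.6, 191.1]]
wrist [[320.3, 241.9], [341.8, 232.2], [298.5, 232.2], [341.6, 242.2], [342.0, 221.9], [318.7, 248.9], [318.7, 230.9]]
```

View pics/c5_scene.png

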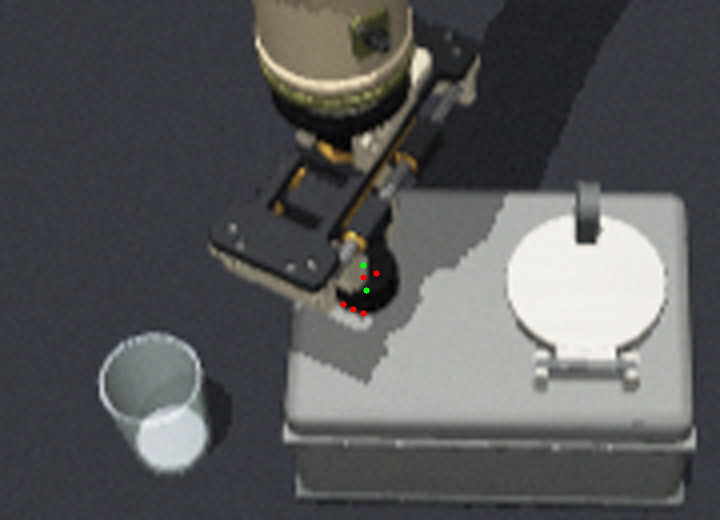

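View pics/c5_side.png

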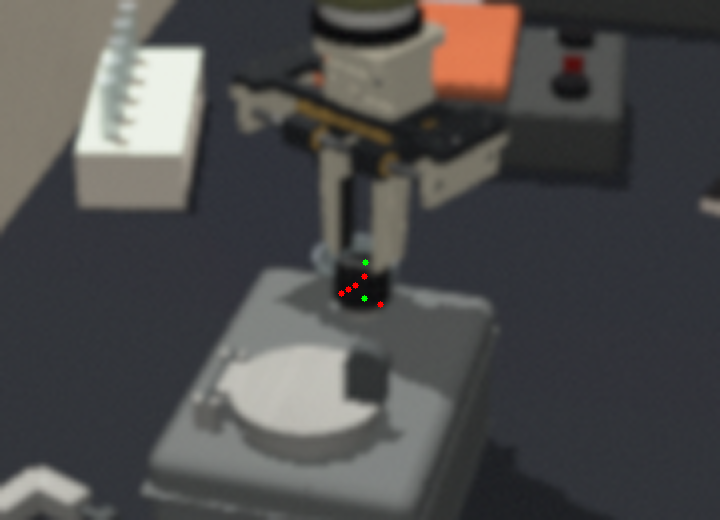

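View pics/c5_wrist.png

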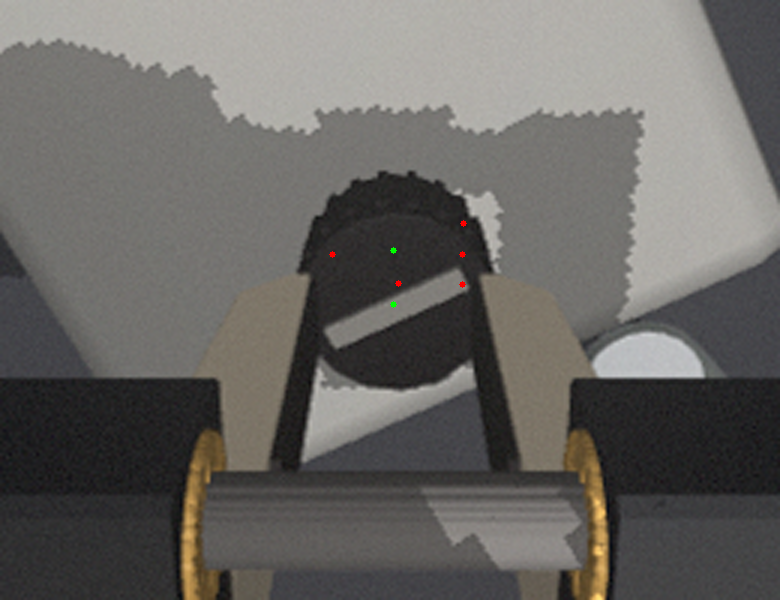

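Request:
{"fn": "apply_moves", "kwargs": {"increments": [[[0,0,0],0],[[0,0,0],0],[[0,0,0],0],[[0,0,0],0],[[0,0,0],0],[[0,0,0],0],[[0,0,0],0],[[0,0,0],0]], "jaw": 25}}

```text
t: 7.05
tcp_pos: [0.5772, -0.0096, 0.1572]
ee_rot: [1.58, 0.918, -1.58]
contact_force: [0.1, -1.0, -0.5]
finger_gap: 0.0253
```

Run:
```python
from station import robot
from h import *
need(robot,[.5768,-.0085,.157],-30)
c=robot.camera("wrist");cv2.imwrite("pics/w6.png",cv2.resize(c["color"][130:330,190:450,::-1],None,fx=3,fy=3))
```

```text
t 7.05 tcp [ 0.5772 -0.0096  0.1572] jaw yaw -29.68 gap 0.0253 F [ 0.1 -1.  -0.5] q [-0.47  0.54  0.58  2.01 -0.44  0.72 -0.13]
shift units tool [ 0.008 -0.031 -0.024] turn x 0.3194162602203079
```

View pics/w6.png

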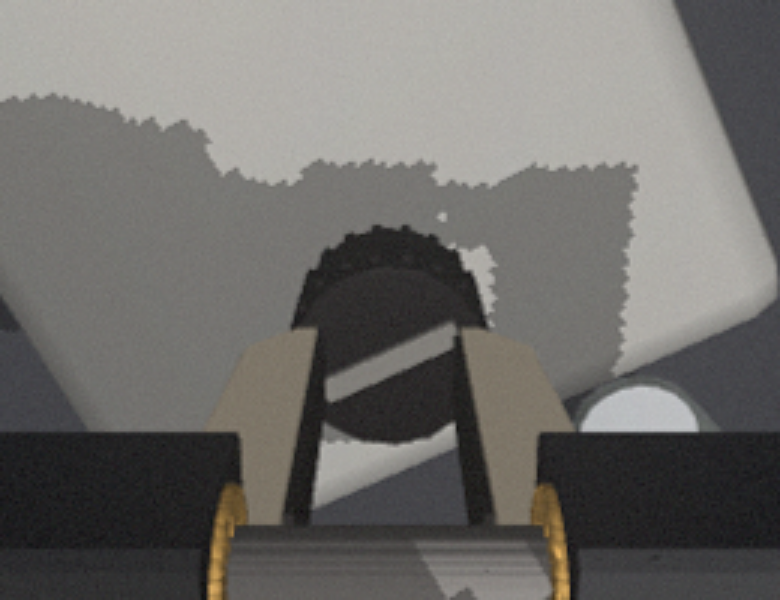

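Run:
```python
from station import robot
from h import *
s,M,a=st(robot)
print("nose",robot.nose_length,[k for k in dir(robot) if not k.startswith('_')])
T=lambda p:s["tcp_pos"]+M@np.array(p)
cw=robot.camera("wrist");W=cw["world_to_cam"];print("cam in tool",M.T@(-W[:3,:3].T@W[:3,3]-s["tcp_pos"]))
c=robot.camera("side");im=c["color"][:,:,::-1];k=8;x0,y0=310,140
cr=cv2.resize(im[y0:y0+70,x0:x0+90],None,fx=k,fy=k,interpolation=cv2.INTER_CUBIC)
raw=cr.copy()
for sg in(1,-1):
  P=[T([x,sg*.0125,z]) for x,z in((-.06,-.0075),(.017,-.0075),(.017,.0075),(-.06,.0075))]
  cv2.polylines(cr,[np.int32((proj(c,P)+.5-[x0,y0])*k)],False,(0,0,255) if sg>0 else (0,255,255),1)
cv2.imwrite("pics/s7.png",cr);cv2.imwrite("pics/s7r.png",raw)
```

```text
nose 0.017 ['PlanningError', 'camera', 'job_done', 'nose_length', 'read_state']
cam in tool [-0.18252305 -0.00104024 -0.0776264 ]
```

View pics/s7.png

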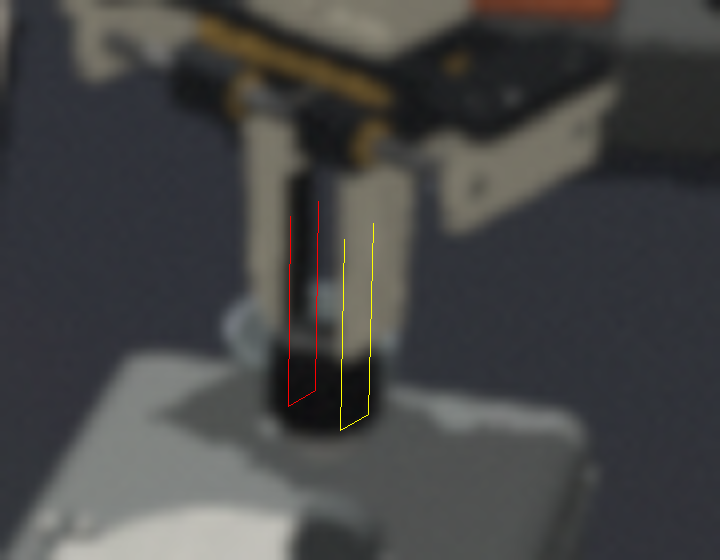

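View pics/s7r.png

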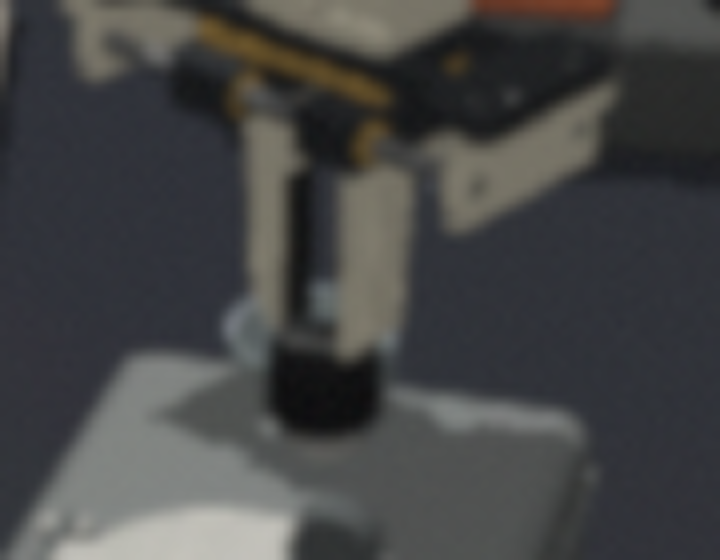

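Run:
```python
from station import robot
from h import *
s,M,a=st(robot)
c=robot.camera("wrist")
T=lambda p:s["tcp_pos"]+M@np.array(p)
for g in (.0125,.0145):
  f=lambda v:(proj(c,[T([v[0],-g+v[2],v[1]]),T([v[0],g+v[2],v[1]])])-[[296,239.3],[344,239.3]]).ravel()
  r=least_squares(f,[0,0,0]);print(g,r.x,r.fun)
```

```text
0.0125 [-0.03352528 -0.01564223 -0.00033942] [ 2.55802036e-07  2.48404950e-03 -2.56017870e-07 -2.48465127e-03]
0.0145 [-0.00968149 -0.00572698 -0.00022851] [ 2.53095720e-07  2.48404402e-03 -2.54633221e-07 -2.48465675e-03]
```

Request:
{"fn": "apply_moves", "kwargs": {"increments": [[[0,0,0],0],[[0,0,0],0],[[0,0,0],0],[[0,0,0],0],[[0.2,0,0],0],[[0.3,0,0],0],[[0.3,0,0],0],[[0.12,0,0],0]], "jaw": 75}}

```text
t: 8.05
tcp_pos: [0.5766, -0.0095, 0.1282]
ee_rot: [1.578, 0.919, -1.581]
contact_force: [-0.4, -0.6, -0.1]
finger_gap: 0.0744
```

Request:
{"fn": "apply_moves", "kwargs": {"increments": [[[0,0,0],0],[[0,0,0],0],[[0,0,0],0],[[0,0,0],0],[[0,0,0],0],[[0,0,0],0],[[0,0,0],0],[[0,0,0],0]], "jaw": 25}}

```text
t: 8.85
tcp_pos: [0.5776, -0.0097, 0.1299]
ee_rot: [1.58, 0.917, -1.579]
contact_force: [0.1, -0.5, 2.8]
finger_gap: 0.0392
```

Run:
```python
from station import robot
from h import *
need(robot,[.5768,-.0085,.157],-30)
c=robot.camera("wrist");cv2.imwrite("pics/w8.png",cv2.resize(c["color"][130:330,190:450,::-1],None,fx=3,fy=3))
```

```text
t 8.85 tcp [ 0.5776 -0.0097  0.1299] jaw yaw -29.68 gap 0.0392 F [ 0.1 -0.5  2.8] q [-0.45  0.57  0.55  2.03 -0.48  0.66 -0.1 ]
shift units tool [-0.903 -0.041 -0.021] turn x 0.31823726323426627
```

View pics/w8.png

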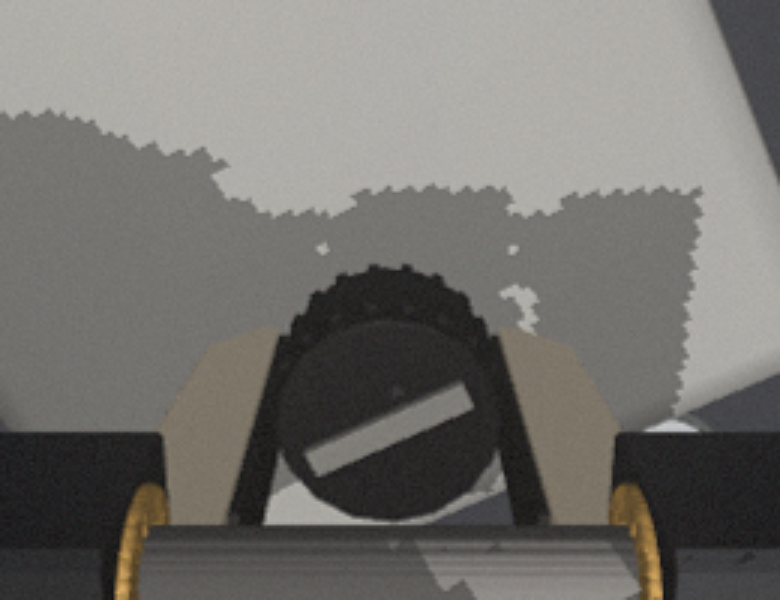

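Request:
{"fn": "apply_moves", "kwargs": {"increments": [[[0,0,0],-4],[[0,0,0],-7],[[0,0,0],-8],[[0,0,0],-8],[[0,0,0],-8],[[0,0,0],-8],[[0,0,0],-8],[[0,0,0],-8]]}}

```text
t: 9.7
tcp_pos: [0.5776, -0.0096, 0.1299]
ee_rot: [0.821, 1.41, -0.82]
contact_force: [0.7, -0.5, 1.6]
finger_gap: 0.0397
```

Request:
{"fn": "apply_moves", "kwargs": {"increments": [[[0,0,0],-8],[[0,0,0],-8],[[0,0,0],-8],[[0,0,0],-8],[[0,0,0],-8],[[0,0,0],-8],[[0,0,0],-6],[[0,0,0],-3]]}}

```text
t: 10.5
tcp_pos: [0.5776, -0.0097, 0.1299]
ee_rot: [0.048, 1.57, -0.047]
contact_force: [0.5, 0.9, 2.6]
finger_gap: 0.0393
```

Run:
```python
from station import robot
from h import *
need(robot,[.5768,-.0085,.128],86.4)
c=robot.camera("wrist");cv2.imwrite("pics/w9.png",cv2.resize(c["color"][130:330,190:450,::-1],None,fx=3,fy=3))
```

```text
t 10.5 tcp [ 0.5776 -0.0097  0.1299] jaw yaw 86.53 gap 0.0393 F [0.5 0.9 2.6] q [-0.05  0.52 -0.05  2.01  0.04  0.62  1.38]
shift units tool [ 0.063  0.037 -0.028] turn x 0.12838551210315075
```

View pics/w9.png

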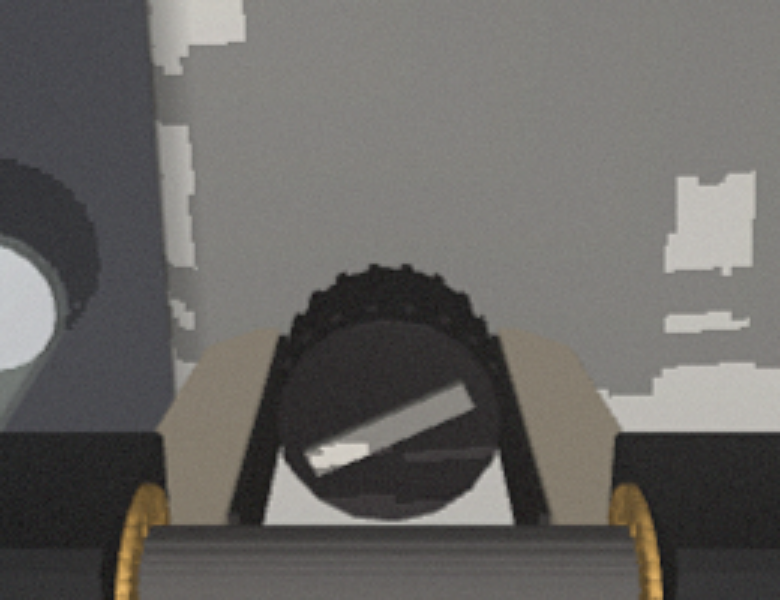

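Request:
{"fn": "apply_moves", "kwargs": {"increments": [[[0,0,0],0],[[0,0,0],0],[[0,0,0],0],[[0,0,0],0],[[-0.5,0,0],0],[[-0.8,0,0],0],[[-0.9,0,0],0],[[-0.7,0,0],0]], "jaw": 60}}

```text
t: 11.35
tcp_pos: [0.5773, -0.0095, 0.2179]
ee_rot: [0.051, 1.57, -0.051]
contact_force: [-0.3, -0.2, -0.1]
finger_gap: 0.0601
```

Run:
```python
from station import robot
from h import *
need(robot,[.5456,.133,.22],86.4)
c=robot.camera("wrist");cv2.imwrite("pics/w10.png",c["color"][:,:,::-1])
```

```text
t 11.35 tcp [ 0.5773 -0.0095  0.2179] jaw yaw 86.3 gap 0.0601 F [-0.3 -0.2 -0.1] q [-0.04  0.4  -0.05  1.93  0.03  0.81  1.39]
shift units tool [-0.069  4.672 -1.361] turn x -0.09769290063353253
```

View pics/w10.png

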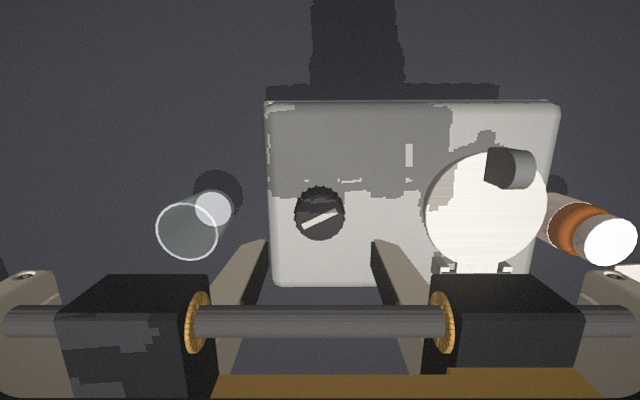

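Request:
{"fn": "apply_moves", "kwargs": {"increments": [[[0,0.35,-0.1],0],[[0,0.75,-0.2],0],[[0,0.8,-0.25],0],[[0,0.8,-0.25],0],[[0,0.8,-0.25],0],[[0,0.7,-0.2],0],[[0,0.37,-0.11],0],[[0,0.1,0],0]]}}

```text
t: 12.2
tcp_pos: [0.5446, 0.1345, 0.2158]
ee_rot: [0.048, 1.572, -0.049]
contact_force: [-0.0, -0.0, -0.4]
finger_gap: 0.06
```

Request:
{"fn": "apply_moves", "kwargs": {"increments": [[[0,0,0],0],[[0,0,0],0],[[0,0,0],0],[[0,0,0],0],[[0,0,0],0],[[0,0,0],0],[[0,0,0],0],[[0,0,0],0]], "jaw": 45}}

```text
t: 13.0
tcp_pos: [0.5455, 0.1328, 0.2167]
ee_rot: [0.05, 1.57, -0.05]
contact_force: [0.8, -0.3, -0.1]
finger_gap: 0.0452
```

Run:
```python
from station import robot
from h import *
need(robot,[.5456,.133,.2],86.4)
s,M,a=st(robot)
c=robot.camera("wrist");im=cv2.resize(c["color"][130:330,190:450,::-1],None,fx=3,fy=3)
x=[.582,.0705,-.061]
for i,P in enumerate(can2w(x,[[-.04,.053,.194],[-.04,.067,.194],[-.054,.053,.154],[-.026,.053,.154]])):
    cv2.circle(im,tuple(np.int32((proj(c,P)[0]+.5-[190,130])*3)),3,(0,0,255),-1)
cv2.imwrite("pics/w11.png",im)
```

```text
t 13.0 tcp [0.5455 0.1328 0.2167] jaw yaw 86.32 gap 0.0452 F [ 0.8 -0.3 -0.1] q [-0.29  0.39 -0.07  1.96  0.04  0.8   1.12]
shift units tool [0.556 0.007 0.001] turn x -0.0816977245766708
```

View pics/w11.png

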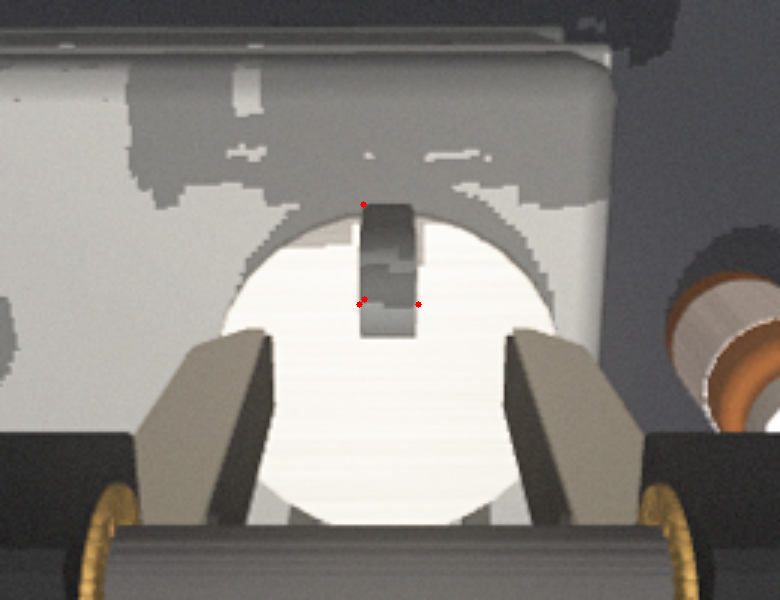

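Request:
{"fn": "apply_moves", "kwargs": {"increments": [[[0.2,0,0],0],[[0.35,0,0],0],[[0.4,0,0],0],[[0.4,0,0],0],[[0.4,0,0],0],[[0.3,0,0],0],[[0.15,0,0],0],[[0,0,0],0]]}}

```text
t: 13.85
tcp_pos: [0.5452, 0.1327, 0.1499]
ee_rot: [0.05, 1.571, -0.051]
contact_force: [0.1, -0.1, -0.0]
finger_gap: 0.045
```

Request:
{"fn": "apply_moves", "kwargs": {"increments": [[[0,0,0],0],[[0,0,0],0],[[0,0,0],0],[[0,0,0],0],[[0,0,0],0],[[0,0,0],0],[[0,0,0],0],[[0,0,0],0]], "jaw": 5}}

```text
t: 14.65
tcp_pos: [0.5456, 0.1326, 0.1508]
ee_rot: [0.05, 1.57, -0.051]
contact_force: [-1.4, -1.1, 3.4]
finger_gap: 0.0135
```

Run:
```python
from station import robot
from h import *
need(robot,[.5456,.133,.15],86.4)
for n in ("wrist","side"):
    c=robot.camera(n);o=(190,130) if n=="wrist" else (290,110)
    k=3 if n=="wrist" else 6
    w,h=(260,200) if n=="wrist" else (120,95)
    cv2.imwrite(f"pics/12{n}.png",cv2.resize(c["color"][o[1]:o[1]+h,o[0]:o[0]+w,::-1],None,fx=k,fy=k,interpolation=cv2.INTER_CUBIC))
```

```text
t 14.65 tcp [0.5456 0.1326 0.1508] jaw yaw 86.32 gap 0.0135 F [-1.4 -1.1  3.4] q [-0.29  0.47 -0.07  2.02  0.05  0.65  1.11]
shift units tool [ 0.027  0.013 -0.   ] turn x -0.08345946880791644
```

View pics/12wrist.png

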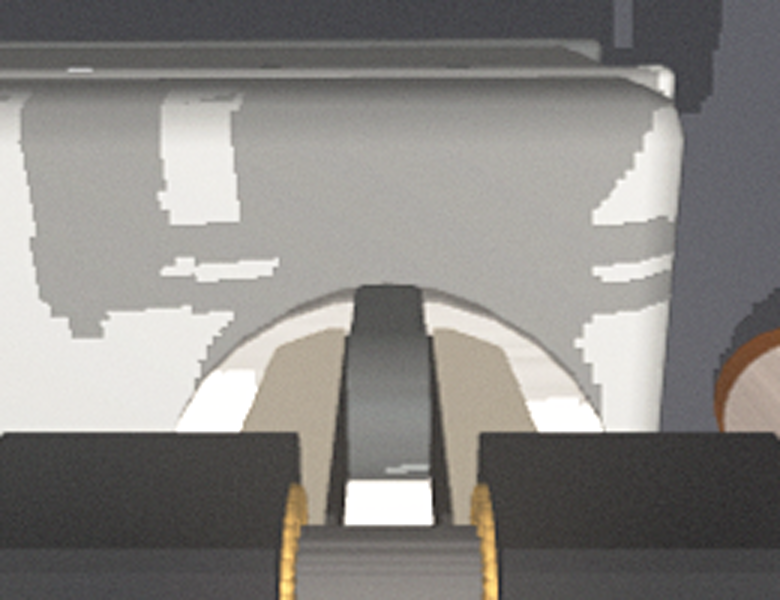

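View pics/12side.png

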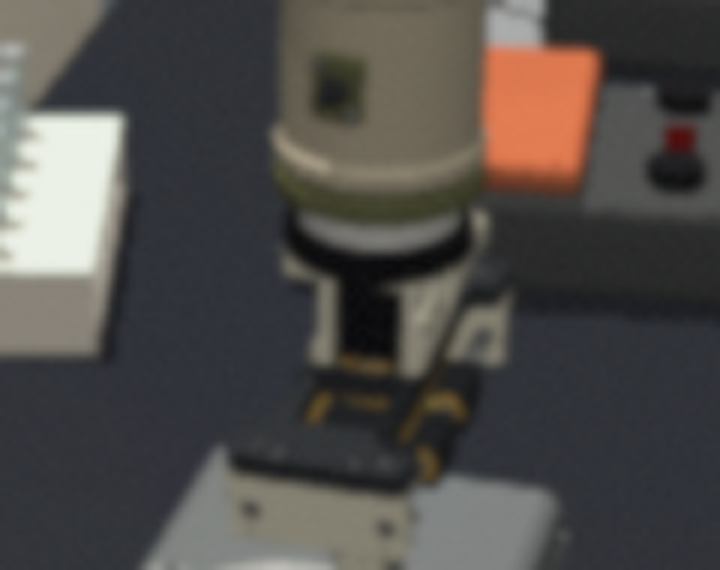

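Run:
```python
import numpy as np
th=np.array([0,2,5,9,13,17,21,25,29, 33,37,41,45,49,53,57,60])
p=np.radians(th)+np.arctan2(.03,.1);x=-.1044*np.cos(p);z=.1044*np.sin(p)
print(np.c_[th[1:],(-np.diff(z)/.03).round(2),(np.diff(x)/.03).round(2)]); print(x[-1]-x[0],z[-1]-z[0], x[8]-x[0],z[8]-z[0])
```

```text
[[ 2.0e+00 -1.2e-01  4.0e-02]
 [ 5.0e+00 -1.7e-01  6.0e-02]
 [ 9.0e+00 -2.2e-01  1.0e-01]
 [ 1.3e+01 -2.2e-01  1.1e-01]
 [ 1.7e+01 -2.1e-01  1.3e-01]
 [ 2.1e+01 -2.0e-01  1.4e-01]
 [ 2.5e+01 -1.9e-01  1.6e-01]
 [ 2.9e+01 -1.8e-01  1.7e-01]
 [ 3.3e+01 -1.6e-01  1.8e-01]
 [ 3.7e+01 -1.5e-01  1.9e-01]
 [ 4.1e+01 -1.4e-01  2.0e-01]
 [ 4.5e+01 -1.2e-01  2.1e-01]
 [ 4.9e+01 -1.1e-01  2.2e-01]
 [ 5.3e+01 -9.0e-02  2.2e-01]
 [ 5.7e+01 -8.0e-02  2.3e-01]
 [ 6.0e+01 -5.0e-02  1.8e-01]]
0.07597853145291046 0.07160043825465802 0.027081522804556765 0.04471824035192555
```

Request:
{"fn": "apply_moves", "kwargs": {"increments": [[[-0.12,0,0.04],0],[[-0.17,0,0.06],0],[[-0.22,0,0.1],0],[[-0.22,0,0.11],0],[[-0.21,0,0.13],0],[[-0.2,0,0.14],0],[[-0.19,0,0.16],0],[[-0.18,0,0.17],0]]}}

```text
t: 15.55
tcp_pos: [0.5727, 0.1309, 0.1962]
ee_rot: [0.05, 1.571, -0.051]
contact_force: [0.8, -1.9, -10.4]
finger_gap: 0.0136
```

Run:
```python
from station import robot
from h import *
need(robot,[.5456,.133,.15],86.4)
c=robot.camera("scene");cv2.imwrite("pics/13.png",cv2.resize(c["color"][110:240,220:380,::-1],None,fx=4.5,fy=4.5,interpolation=cv2.INTER_CUBIC))
```

```text
t 15.55 tcp [0.5727 0.1309 0.1962] jaw yaw 86.32 gap 0.0136 F [  0.8  -1.9 -10.4] q [-0.27  0.44 -0.07  1.92  0.04  0.78  1.14]
shift units tool [ 1.542  0.011 -0.905] turn x -0.08009949966915997
```

View pics/13.png

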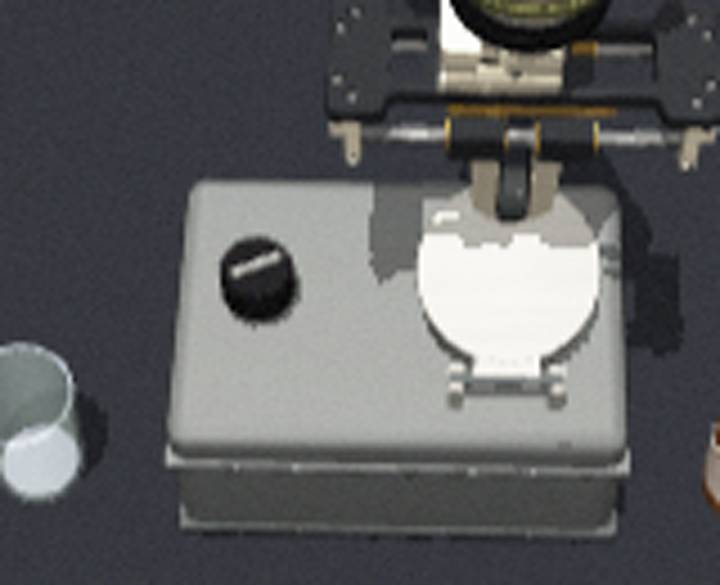

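Request:
{"fn": "apply_moves", "kwargs": {"increments": [[[-0.16,0,0.18],0],[[-0.15,0,0.19],0],[[-0.14,0,0.2],0],[[-0.12,0,0.21],0],[[-0.11,0,0.22],0],[[-0.09,0,0.22],0],[[-0.08,0,0.22],0],[[-0.05,0,0.17],0]]}}

```text
t: 16.4
tcp_pos: [0.6213, 0.128, 0.223]
ee_rot: [0.05, 1.571, -0.05]
contact_force: [-4.0, 0.1, -7.7]
finger_gap: 0.0139
```

Request:
{"fn": "apply_moves", "kwargs": {"increments": [[[0,0,0],0],[[0,0,0],0],[[0,0,0],0],[[0,0,0],0],[[0,0,0],0],[[0,0,0],0],[[0,0,0],0],[[0,0,0],0]]}}

```text
t: 17.2
tcp_pos: [0.6212, 0.128, 0.223]
ee_rot: [0.05, 1.57, -0.05]
contact_force: [0.6, 0.2, -10.4]
finger_gap: 0.0138
```

Run:
```python
from station import robot
from h import *
import pickle
need(robot,[.5456,.133,.15],86.4)
D={n:robot.camera(n) for n in ("scene","side","wrist")};pickle.dump(D,open("d14.pkl","wb"))
for n,o,w,h,k in (("scene",(230,110),160,130,5),("side",(280,130),140,110,5.5),("wrist",(0,0),640,400,1.2)):
    cv2.imwrite(f"pics/14{n}.png",cv2.resize(D[n]["color"][o[1]:o[1]+h,o[0]:o[0]+w,::-1],None,fx=k,fy=k,interpolation=cv2.INTER_CUBIC)[:600])
```

```text
t 17.2 tcp [0.6212 0.128  0.223 ] jaw yaw 86.32 gap 0.0138 F [  0.6   0.2 -10.4] q [-0.25  0.47 -0.07  1.79  0.04  0.88  1.18]
shift units tool [ 2.431  0.004 -2.527] turn x -0.07869730022027
```

View pics/14scene.png

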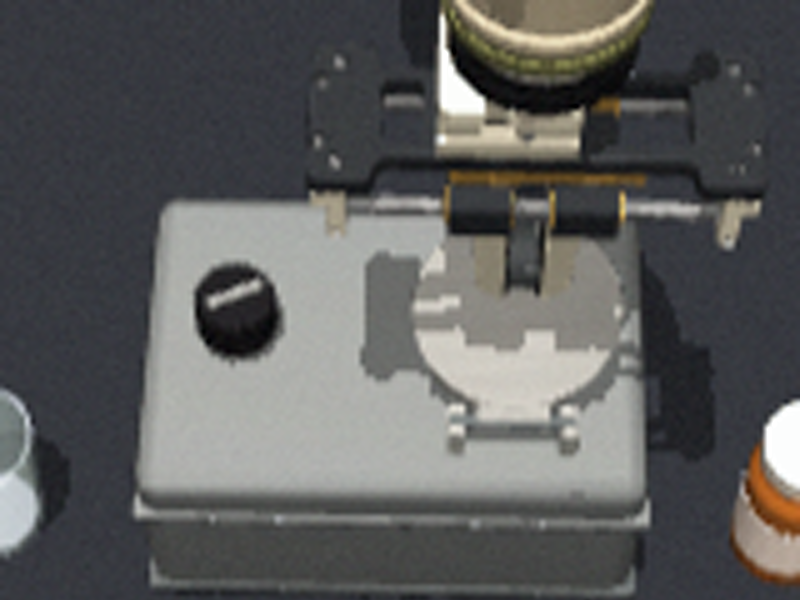

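View pics/14side.png

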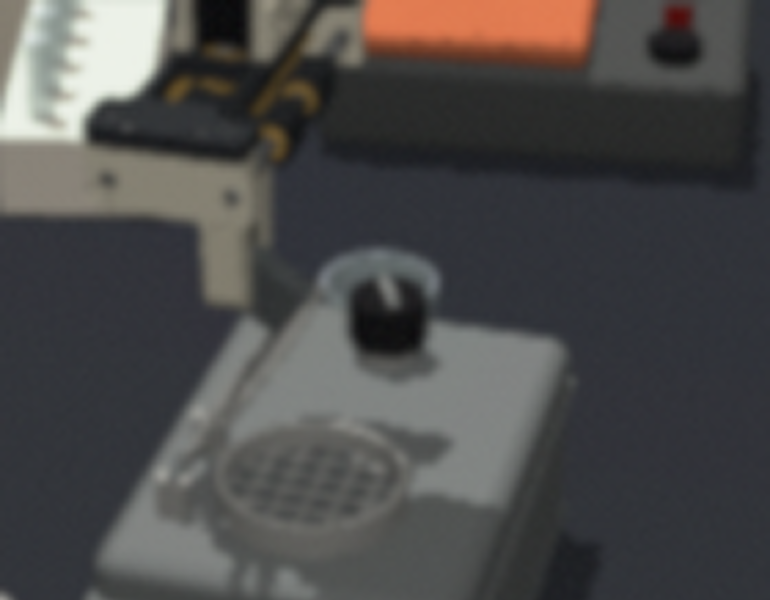

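View pics/14wrist.png

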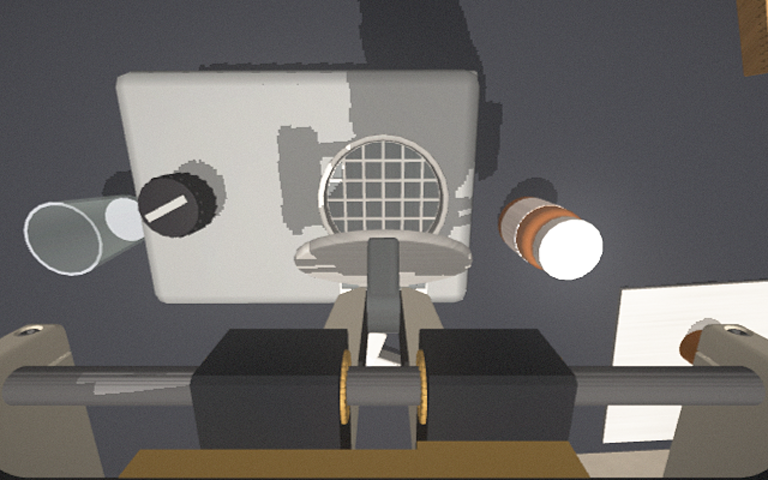

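Run:
```python
from h import *
import pickle
D=pickle.load(open("d14.pkl","rb"))
x=[.582,.0705,-.061]
t=np.linspace(0,2*np.pi,80)
for n,o,w,h,k in (("side",(290,160),90,80,8),("wrist",(200,150),240,120,3.3)):
    c=D[n];im=cv2.resize(c["color"][o[1]:o[1]+h,o[0]:o[0]+w,::-1],None,fx=k,fy=k,interpolation=cv2.INTER_CUBIC)
    for a,col in((54,(255,0,0)),(60,(0,0,255)),(66,(0,200,0))):
        a=np.radians(a)
        for zz in (.004,):
            lx=-.06+.051*np.cos(t);ly=.051*np.sin(t)
            # rotate opening: (-1,0)->(-cos,sin), (0,1)->(sin,cos)
            X=lx*np.cos(a)+zz*np.sin(a);Z=-lx*np.sin(a)+zz*np.cos(a)
            v=proj(c,can2w(x,np.c_[.06+X,.06+ly,.15+Z]))
            cv2.polylines(im,[np.int32((v+.5-o)*k)],True,col,1)
            tp=[]
            for q in np.linspace(0,np.pi,12): tp.append((-.1+.014*np.cos(q),.03+.014*np.sin(q)))
            tp=np.array(tp+[(-.114,.004)]+[tp[0]] if 0 else [(-.086,.004)]+tp+[(-.114,.004)])
            X=tp[:,0]*np.cos(a)+tp[:,1]*np.sin(a);Z=-tp[:,0]*np.sin(a)+tp[:,1]*np.cos(a)
            v=proj(c,can2w(x,np.c_[.06+X,.067+0*X,.15+Z]))
            cv2.polylines(im,[np.int32((v+.5-o)*k)],False,col,1)
    cv2.imwrite(f"pics/15{n}.png",im)
```

```text
(no output)
```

View pics/15side.png

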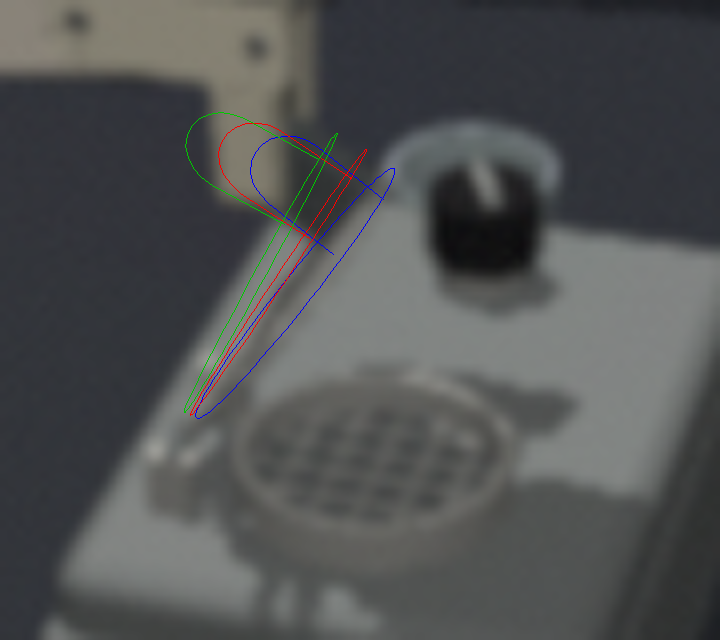

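View pics/15wrist.png

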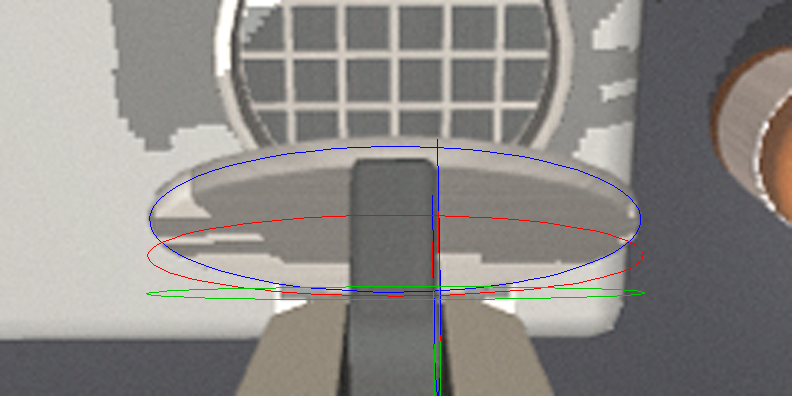

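```bash
cat > ov.py <<'E'
from h import *
def ov(c,x,angs,o,w,h,k,fn):
    t=np.linspace(0,2*np.pi,120)
    im=cv2.resize(c["color"][o[1]:o[1]+h,o[0]:o[0]+w,::-1],None,fx=k,fy=k,interpolation=cv2.INTER_CUBIC)
    pl=lambda L,col:cv2.polylines(im,[np.int32((proj(c,can2w(x,L))+.5-o)*k)],True,col,1)
    pl(np.c_[.046*np.cos(t),.06+.046*np.sin(t),.148+0*t],(255,0,255))
    pl(np.c_[.02*np.cos(t),-.08+.02*np.sin(t),.168+0*t],(255,0,255))
    for a,col in zip(angs,((255,0,0),(0,0,255),(0,160,0))):
        a=np.radians(a)
        for zz in (.004,-.002):
            lx=-.06+.051*np.cos(t);ly=.051*np.sin(t)
            X=lx*np.cos(a)+zz*np.sin(a);Z=-lx*np.sin(a)+zz*np.cos(a)
            pl(np.c_[.06+X,.06+ly,.15+Z],col)
    cv2.imwrite(fn,im)
E
python3 - <<'E'
from ov import *
import pickle
D=pickle.load(open("d14.pkl","rb"))
x=[.582,.0705,-.061]
ov(D["wrist"],x,(54,57),(230,90),190,160,4.0,"pics/16w.png")
ov(D["wrist"],x,(54,57),(90,90),190,160,4.0,"pics/16w2.png")
ov(D["scene"],x,(54,60),(250,120),130,110,5.5,"pics/16s.png")
E
```

```text
(no output)
```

View pics/16w.png

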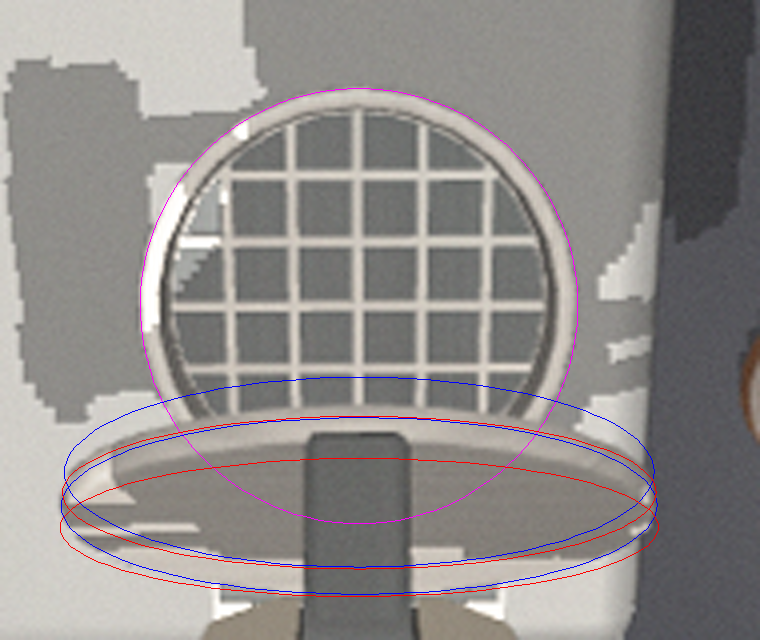

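View pics/16s.png

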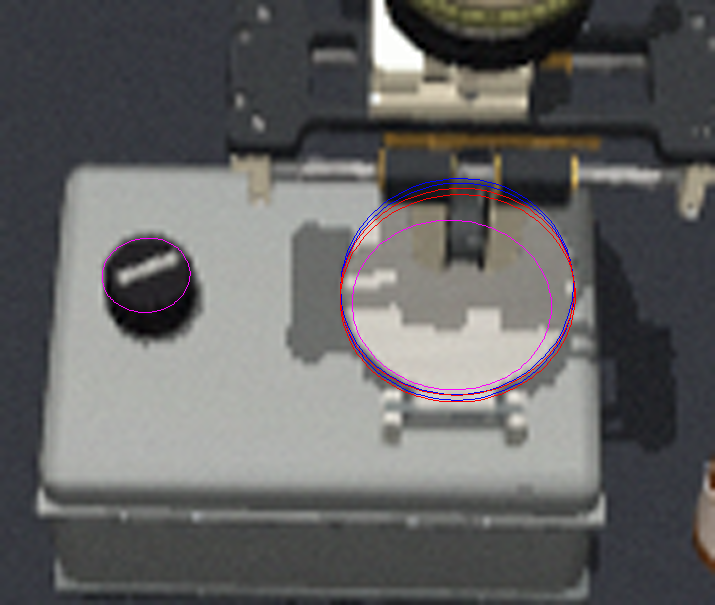

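View pics/16w2.png

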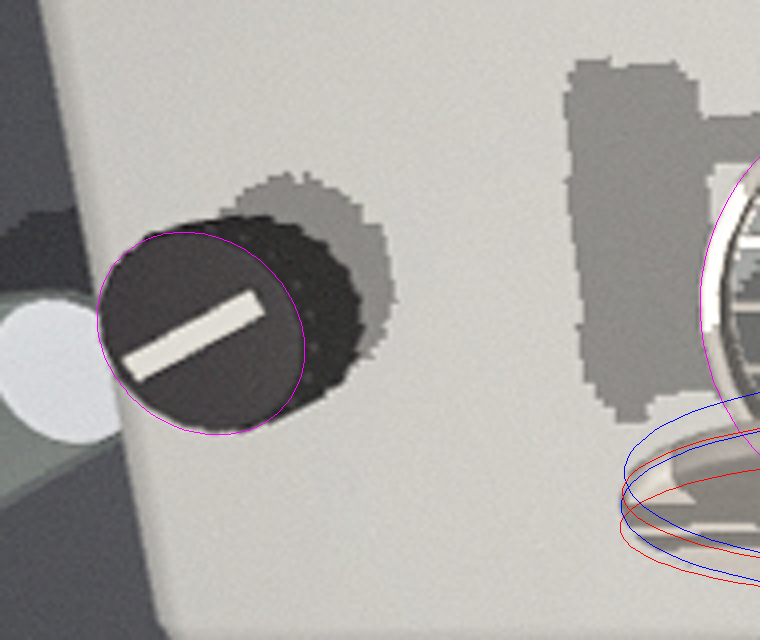

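Request:
{"fn": "apply_moves", "kwargs": {"increments": [[[0,0,0.05],0],[[0,0,0.07],0],[[0,0,0.07],0],[[0,0,0.05],0],[[0,0,0],0],[[0,0,0],0],[[0,0,0],0],[[0,0,0],0]]}}

```text
t: 18.15
tcp_pos: [0.6276, 0.1276, 0.2241]
ee_rot: [0.051, 1.571, -0.05]
contact_force: [-6.4, -1.1, 2.6]
finger_gap: 0.0139
```

Run:
```python
from station import robot
from ov import *
need(robot,[.5456,.133,.15],86.4)
x=[.582,.0705,-.061]
c=robot.camera("wrist")
ov(c,x,(57,60),(230,90),190,160,4.0,"pics/17w.png")
ov(c,x,(),(230,90),190,160,4.0,"pics/17r.png")
ov(robot.camera("side"),x,(57,60),(290,160),90,75,8,"pics/17s.png")
```

```text
t 18.15 tcp [0.6276 0.1276 0.2241] jaw yaw 86.32 gap 0.0139 F [-6.4 -1.1  2.6] q [-0.24  0.48 -0.07  1.78  0.04  0.89  1.18]
shift units tool [ 2.471  0.003 -2.739] turn x -0.08062646951212571
```

View pics/17w.png

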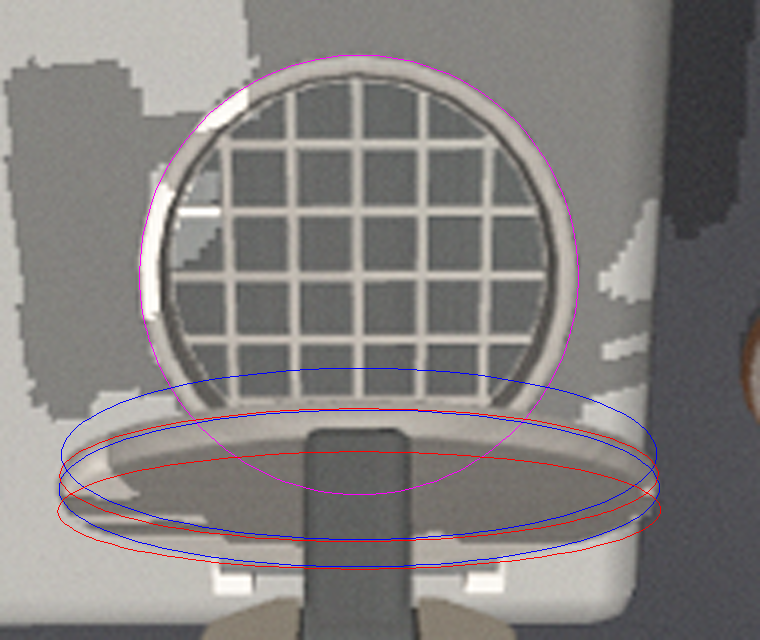

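View pics/17r.png

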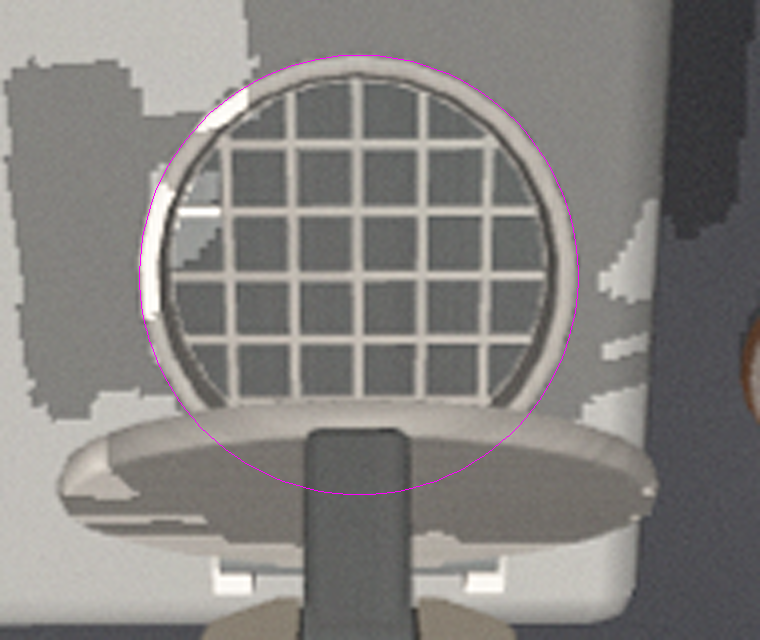

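View pics/17s.png

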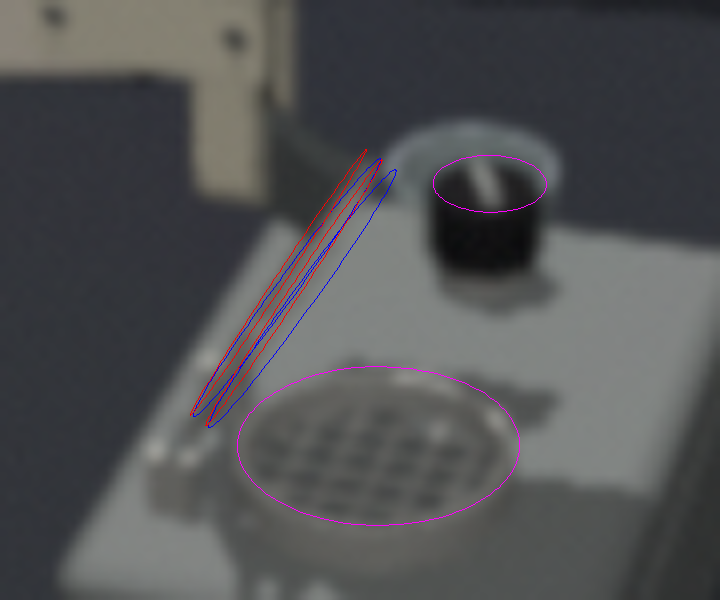

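Request:
{"fn": "apply_moves", "kwargs": {"increments": [[[0,0,0.03],0],[[0,0,0.03],0],[[0,0,0],0],[[0,0,0],0],[[0,0,0],0],[[0,0,0],0],[[0,0,0],0],[[0,0,0],0]]}}

```text
t: 19.05
tcp_pos: [0.6294, 0.1275, 0.2243]
ee_rot: [0.051, 1.571, -0.05]
contact_force: [-6.5, -2.7, 4.0]
finger_gap: 0.0139
```

Request:
{"fn": "apply_moves", "kwargs": {"increments": [[[0,0,0],0],[[0,0,0],0],[[0,0,0],0],[[0,0,0],0],[[0,0,0],0],[[0,0,0],0],[[0,0,0],0],[[0,0,0],0]]}}

```text
t: 19.85
tcp_pos: [0.6294, 0.1276, 0.2243]
ee_rot: [0.051, 1.571, -0.05]
contact_force: [-5.4, -1.9, 4.7]
finger_gap: 0.0138
```

Run:
```python
from station import robot
from ov import *
need(robot,[.5456,.133,.15],86.4)
x=[.582,.0705,-.061]
c=robot.camera("wrist")
ov(c,x,(57,60),(230,90),190,160,4.0,"pics/18w.png")
cv2.imwrite("pics/18scene.png",robot.camera("scene")["color"][:,:,::-1])
```

```text
t 19.85 tcp [0.6294 0.1276 0.2243] jaw yaw 86.32 gap 0.0138 F [-5.4 -1.9  4.7] q [-0.24  0.48 -0.07  1.77  0.04  0.89  1.18]
shift units tool [ 2.479e+00  2.000e-03 -2.799e+00] turn x -0.07904135523195066
```

View pics/18w.png

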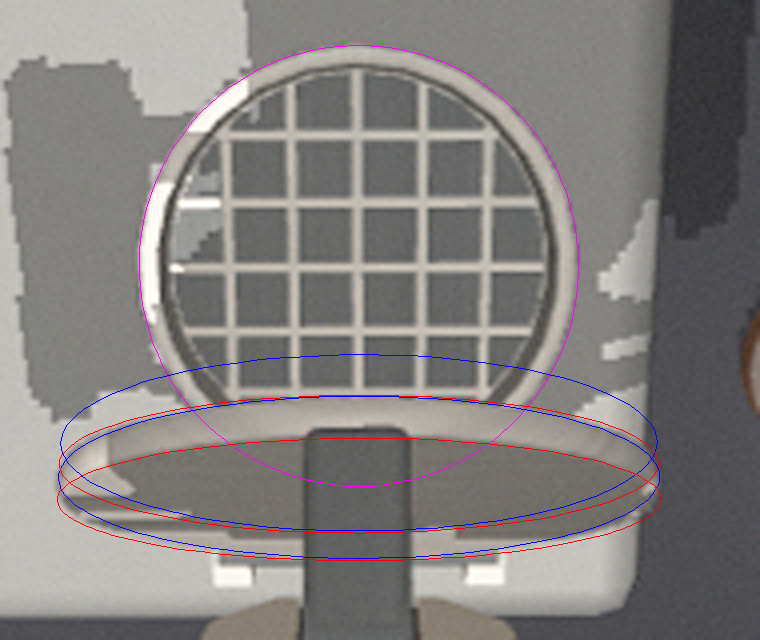

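View pics/18scene.png

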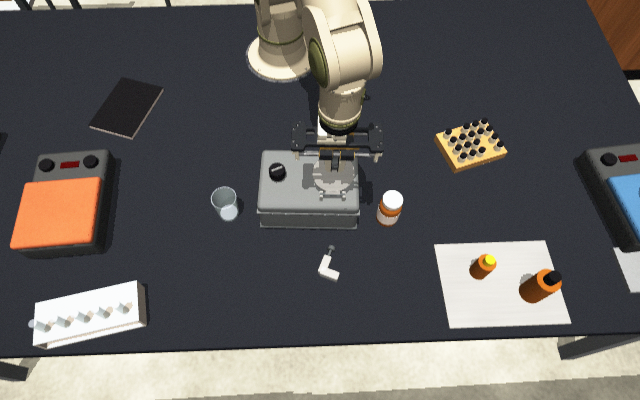

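```bash
python3 -c "
from station import robot
print(robot.job_done())"
```

```text
the job is handed in; nothing more can be done
None
```

I loosened the vent cap first, then opened the lid, and handed the job in at about 20 s with the gripper still holding the lid at about 60°.

- **Cap:** I turned it about 116° anticlockwise. The grey bar on its top turned with the gripper and stayed there after I let go.
- **Lid:** the last wrist picture matches a 60° outline to within about 1°. The first stop was only about 56°, so I moved it on in two small steps. In the last 0.8 s the tool position stayed within 0.1 mm, with 13.8 mm between the fingers and about 7 N on the tool.
- **Bystanders:** the jar, beaker and boss look unmoved in the last scene picture.
- **Disagreement:** the pictures showed the fingertips about 30 mm further back than the reported tool position and nose length imply. My first two tries at gripping the cap therefore closed just above it, without pressing on anything. I allowed for those 30 mm from then on.

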